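# Snap the lid onto the open topping pan and keep it pressed down

### The arm

A 7-joint arm with a two-finger parallel gripper is mounted at the origin on the work surface. World frame = base frame: x ahead of the robot, y to its left, z up, the work surface at z = 0. Lengths are in m, angles in rad, forces in N, time in s.
With the tool pointing down it reaches from about 0.425 to 1.025 m from the base axis. Payload 3.6 kg.
Tool frame: the origin (TCP) lies midway between the tips of the shut fingers; the grasp point (between the pads) lies robot.grip_point_offset behind it (robot.grip_point_offset is the distance from the TCP to the grasp point, in m); z points along the fingers, y is the line along which they close (so a half turn about z gives the same grasp; the last joint's range is limited). The gripper opens to 85 mm and grips with 20 to 120 N. Pads are 22 mm wide; open, the fingers measure 114 mm over their backs; the gripper's body (76 mm by 85 mm) begins 54 mm behind the grasp point. The pads swing forward as they close: fully open they stand 13 mm farther back than shut.
Start: joints at [1.032, 0.591, 0.048, 1.609, -0.033, 0.943, -0.034], TCP at [0.312, -0.654, 0.231] pointing down, gripper open.
Joint ranges: [-2.69, 2.69], [-0.47, 2.24], [-1.27, 1.36], [0.19, 2.51], [-1.53, 4.68], [0.08, 2.07], [-3.09, 3.09]. Speed limits (rad/s): [2.57, 2.57, 3.14, 3.14, 3.14, 3.14, 3.14].

### API

Orientations are given as [roll, pitch, yaw] about the fixed x, y, z axes, in that order (R = Rz(yaw) Ry(pitch) Rx(roll)).
In Python, from bench import robot, read_camera gives the robot as it stands.
- The arm moves only by the tool move_arm, never from a script. Its argument "targets" is a list of rows, each an object of numbers: "tx", "ty", "tz": the shift along the world's x, y, z in mm; "wx", "wy", "wz": the turn, a rotation vector about the world's x, y, z in degrees; "hand": the closure in counts, from 0 (fully open) to 255 (shut). In form: [{"tx": .., "ty": .., "tz": .., "wx": .., "wy": .., "wz": .., "hand": ..}, ...]. A call has 1 to 8 rows; each row is the pose to reach, as a shift and turn from the pose commanded when the call began; what a row does not reach only later rows make up. A row lasts 1/12 s, in which the tool goes at most 41.7 mm and 7.16 degrees, less where a joint would pass 70% of its speed; a pose out of reach is approached as far as the arm can. A call with a gripper value outside its range is refused whole. The fingers move at their own pace and stop on an object; "newtons" is the grip in N (left out, the last holds). Time passes only in rows, so rows that repeat a pose let the fingers close. It gives the time, the measured TCP pose, the force, the opening and the grip force at its end, in the units of the state.
- robot.observe(): the state, without advancing time (a new reading comes with each control period).
- read_camera(name): name is "scene" or "top"; returns a dict with "img" (384x512x3 uint8, red, green, blue), "intrinsics" (3x3 intrinsics, pixels), "R" (3x3) and "t" (3): a world point X has camera coordinates R X + t. Camera axes: x right, y down, z forward; pixel columns grow to the right and rows downward; lengths in m; the calibration is good to about 2 mm. A picture is of the moment at which its call begins. There is no depth.
- robot.finish_job(): hands the job in; it is judged then, once.
The state is a dict: "clock": time; "qpos": joint angles; "joint_vel": joint speeds; "tau": joint torques, N m; "ee_pos": TCP position; "tcp_rot": TCP orientation; "wrist_force": force on the tool from outside, world axes, zero at the start; "torque": the same for the moment, N m; "finger_gap": opening from 0.0 (shut) to 1.0 (fully open); "gripper_force": force on a finger pad.
Only numpy, scipy, OpenCV 4.12 (cv2) and the standard library are available. Lean on these libraries where they do the work, as an engineer would, in place of code of your own. Each camera call takes 0.05 s, during which the arm holds its last target. There are 200 camera calls.

### The job

Take the loose lid from the chopping board and put it on the one open food pan in the wooden tray, then press it straight down until it snaps over the rim all the way round and sits fully home. Finish still bearing down firmly on the lid with your hand on it: do not let go or ease off, I will take over from you there. Leave everything else on the counter where it stands.

Things in the scene. Friction and masses are not known exactly. Their poses are not given: they have to be found in the camera images.
- tray: Low wooden tray, fixed, 222 mm (its x) by 450 mm (its y), sides 26 mm high, floor 9 mm above the counter. Origin: centre of its underside. Three steel pans stand in it in a row along its y, 143 mm apart, long sides along its x; two are shut with lids just like the loose one, the third, in any of the three places, is open.
- pan: The open steel food pan, fixed in the tray: 176 mm (its x) by 108 mm (its y) over its rim, 66 mm high, cut corners. The rim is a round roll 8 mm thick that stands free of the walls. Brown balls lie in it, well below the rim. Origin: centre of its underside, 9 mm above the counter. A half turn makes no difference.
- pan_rim (a point): Centre of the open pan's mouth, level with the top of its rim (66 mm above the pan's origin), axes as the pan.
- lid: The loose white plastic lid, about 150 g, right way up on the chopping board. Top plate 183 mm (its x) by 115 mm (its y), 3 mm thick; skirt round it 20 mm deep, flaring at its foot to 189 by 121 mm; rib handle upright on the middle, 86 mm along x, 14 mm thick (y), 28 mm high. Origin: centre of the foot of the skirt, 12 mm above the counter as it lies. A half turn makes no difference.
- lid_top: The flat top of the lid with its rib handle, one piece with the lid and with the same origin and axes: the part that bears down on the pan's rim when the lid is home.
- lid_seal (a point): Centre of the sealing face (underside of the lid's top plate), 20 mm above the lid's origin, axes as the lid. It meets pan_rim when the lid is fully home. On the way down four springy beads inside the skirt touch the rim about 11 mm above home; the push grows to some 10 to 15 N at 7 mm, then drops suddenly as they slip under the roll and pull the lid down; last the face lands hard on the rim.
- lid_grip (a point): Middle of the top of the lid's rib handle, 51 mm above the lid's origin (the handle's foot is 23 mm above it), axes as the lid. The flared foot of the skirt leads the lid over the rim if it is within about 4 mm and 0.05 rad; once on, it has 1 mm play all round.
- board: Dark wooden chopping board, fixed, 300 mm (its x) by 220 mm (its y), 12 mm thick, on which the lid lies. Origin: centre of its underside.
- shut_pan_a: One of the two shut pans in the tray (lid already on; handle top 106 mm above the counter), fixed. Origin: centre of its underside.
- shut_pan_b: The other shut pan, the same.
- bowl: Empty steel bowl, 136 mm across, 54 mm high, bystander. Origin: centre of its underside.
- paper_tray: Empty white card food tray, 100 by 140 mm, 38 mm high, bystander. Origin: centre of its underside.
- tongs: Steel serving tongs lying flat, 215 mm long, opening to 60 mm, 24 mm high, bystander. Origin: on the counter, about the middle of the length.
- sauce_bottle: Brown squeeze bottle, 60 mm across, 185 mm high, standing, bystander. Origin: centre of its underside.
Not all that is in view belongs to the job. Leave any purple look-alike of the lid alone.

How it is judged:
On the way, in this order (a step that is already met when the one before it is completed fails the run):
1. the lid has been lifted clear of the board (height (world z) of lid above 0.035 m and contact force between lid and board below 0.1 N), for 0.1 s.
2. the lid is snapped home on the open pan (z of lid_seal in the frame of pan_rim below 0.0025 m and horizontal distance between lid_seal and pan_rim below 0.005 m and angle between lid's own z axis and vertical below 0.03 rad and angle between the x axis of lid and the x axis of pan, either way round below 0.08 rad), for 0.2 s.
At the end, for the whole second after the job is handed in: The lid is snapped home on the open pan (sealing face within 2.5 mm of the rim, centres within 5 mm, level within 0.03 rad, sides parallel within 0.08 rad); the fingers are still on it and its top presses on the rim with more than 6 N (its own weight is under 2 N) (all of step 2 and contact force between lid_top and pan above 6 N and contact force between the fingers and lid above 3 N); the arm keeps its last pose, push and grip.
It fails at once if the bowl was moved (distance of bowl from where it was at the start of the episode above 0.03 m).
It fails at once if the paper tray was moved (distance of paper_tray from where it was at the start of the episode above 0.03 m).
It fails at once if the tongs were moved (distance of tongs from where it was at the start of the episode above 0.03 m).
It fails at once if the sauce bottle was moved (distance of sauce_bottle from where it was at the start of the episode above 0.03 m).
It also fails if it takes over 45 s, if anything falls off the work surface, if the arm or the gripper's body presses on something with over 40 N, if the wrist force passes 120 N, or if a joint passes its speed limit or range.

## Working session

There is one attempt and no reset: what is moved stays moved. The work goes in short steps, Python scripts to look and compute and a tool call to move; the robot and the scene stay as the last step left them, time stands still between calls to the robot, and variables do not carry over. Pictures are saved under pics/ and viewed, at most 10 in all, crops included, and the job is handed in when it is done.

Besides the shell and the picture viewer there is one more tool, called after ">>>" as a command line: name --argument value ..., lists and objects as JSON in quotes. move_arm: Moves the arm, as the interface text tells. Its arguments: {"type":"object","properties":{"targets":{"type":"array","items":{"type":"object","properties":{"tx":{"type":"number"},"ty":{"type":"number"},"tz":{"type":"number"},"wx":{"type":"number"},"wy":{"type":"number"},"wz":{"type":"number"},"hand":{"type":"number"}}}},"newtons":{"type":"number"}},"required":["targets"]}

```bash
mkdir -p pics; cat > h.py <<'E'
import numpy as np, cv2
from bench import robot, read_camera
def ray(c,uv,z):
    K=np.array(c["intrinsics"]);R=np.array(c["R"]);t=np.array(c["t"])
    d=R.T@np.linalg.solve(K,[uv[0],uv[1],1]);o=-R.T@t
    return o+d*(z-o[2])/d[2]
def proj(c,X):
    K=np.array(c["intrinsics"]);p=K@(np.array(c["R"])@np.array(X)+np.array(c["t"]));return p[:2]/p[2]
E
python3 - <<'E'
from h import *
for n in("scene","top"):
    c=read_camera(n);cv2.imwrite(f"pics/{n}0.png",cv2.resize(c["img"][:,:,::-1],(800,600),interpolation=cv2.INTER_CUBIC))
    np.save(n+"0.npy",c,allow_pickle=True);R=np.array(c["R"]);print(n,-R.T@np.array(c["t"]),R[2])
print(robot.observe(),robot.grip_point_offset)
E
```

```text
scene [1.402768   0.54031764 0.91215196] [-0.67659105 -0.40961334 -0.61191622]
top [0.18622493 0.01835133 1.85438366] [ 0.16070069  0.00267469 -0.98699956]
{'clock': 0.1, 'qpos': array([ 1.03245856,  0.59204267,  0.04834111,  1.60965132, -0.03326376,
        0.94270835, -0.03368637]), 'joint_vel': array([-3.58938340e-04, -3.16429415e-03,  1.38819495e-03, -2.49148571e-03,
        1.24600022e-03, -3.65094597e-05, -1.05048646e-03]), 'tau': array([ 4.22570069e-03, -5.50002050e+01,  1.55364241e+00, -1.98827058e+01,
        9.82019934e-03,  3.81064761e-03, -1.32308577e-05]), 'ee_pos': array([ 0.31164601, -0.65380011,  0.23026118]), 'tcp_rot': array([-3.13959380e+00,  1.62777691e-04,  4.44923770e-01]), 'wrist_force': array([ 0.14360546,  0.62260595, -0.44833328]), 'torque': array([-0.01109318,  0.03546667, -0.02454433]), 'gripper_force': 0.0, 'finger_gap': 1.0010789338658868} 0.0187
```

View pics/top0.png

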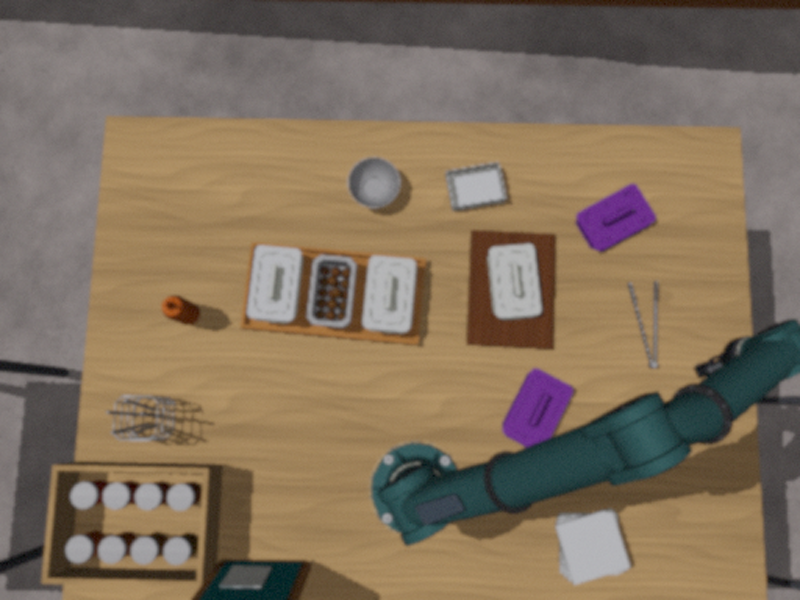

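View pics/scene0.png

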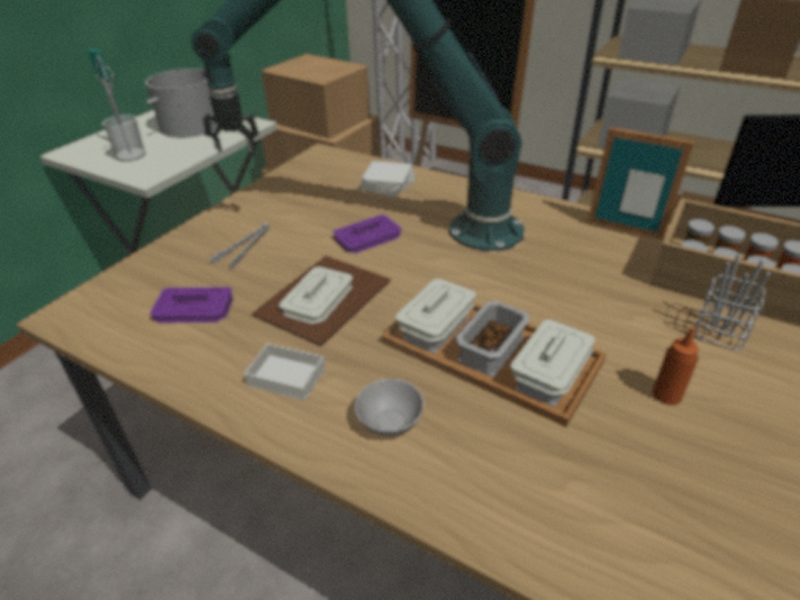

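The top view (800x600) shows three white lids, at (275,283) and (390,293) on the tray and at (515,280) on the dark board, with two purple look-alikes at (617,217) and (540,408). The one on the board is the loose lid. The open pan with brown balls is the middle one at (331,291). I'll confirm this in a crop and measure it.

```bash
cat > m.py <<'E'
from h import *
def lids(c,zs,roi,thr=150):
    im=c["img"].astype(int);m=((im.min(2)>thr)&(im.max(2)-im.min(2)<40)).astype(np.uint8)
    q=np.zeros_like(m);q[roi[1]:roi[3],roi[0]:roi[2]]=1
    m=cv2.morphologyEx(m*q,cv2.MORPH_CLOSE,np.ones((5,5)))
    out=[]
    for k in cv2.findContours(m,cv2.RETR_EXTERNAL,cv2.CHAIN_APPROX_NONE)[0]:
        if cv2.contourArea(k)<300: continue
        out.append(k[:,0].astype(float))
    return sorted(out,key=lambda k:k[:,0].mean())
E
python3 - <<'E'
from m import *
c=np.load("top0.npy",allow_pickle=True).item()
cv2.imwrite("pics/crop.png",cv2.resize(c["img"][145:230,145:365,::-1],(792,306),interpolation=cv2.INTER_CUBIC))
for thr in (140,165):
  for k,z in zip(lids(c,0,(150,145,360,225),thr),(.095,.095,.03)):
    P=np.array([ray(c,p,z)[:2] for p in k])
    (cx,cy),(w,h),a=cv2.minAreaRect((P*1000).astype(np.float32))
    print(thr,k.mean(0).round(1),"c",round(cx,1),round(cy,1),"wh",round(w),round(h),"a",round(a,1))
E
```

```text
140 [175.2 180.8] c 489.6 354.3 wh 114 182 a 85.8
140 [248.9 187.5] c 469.1 72.3 wh 115 182 a 85.7
140 [329.1 179.3] c 517.7 -242.0 wh 183 117 a 6.2
165 [175.1 180.8] c 489.8 354.4 wh 108 177 a 85.5
165 [248.7 187.7] c 468.8 72.5 wh 109 176 a 85.7
165 [329.1 179.4] c 517.3 -242.7 wh 177 111 a 6.2
```

View pics/crop.png

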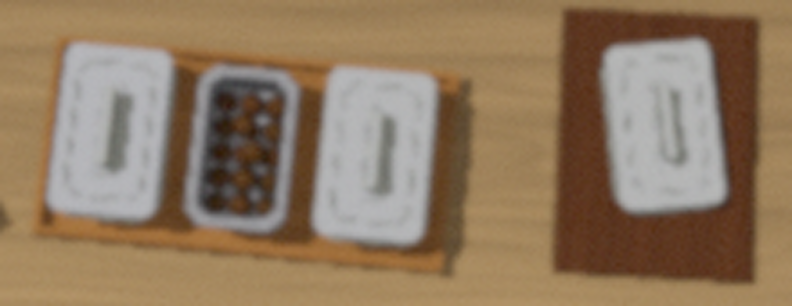

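The crop confirms it: the loose white lid lies on the dark board at about (665,125), yawed about +6°. The open pan with balls is the middle one at (242,148), between two shut pans. Now I'll refine at the true plate heights and cross-check with the scene camera.

```bash
python3 - <<'E'
from m import *
for n,roi,zs in (("top",(150,145,360,225),(.078,.078,.035)),("scene",(160,165,390,260),(.035,.078,.078))):
  c=np.load(n+"0.npy",allow_pickle=True).item()
  for thr in (130,140,150,160):
    L=lids(c,0,roi,thr);C=[]
    for k,z in zip(L,zs):
      P=np.array([ray(c,p,z)[:2] for p in k])
      (cx,cy),(w,h),a=cv2.minAreaRect((P*1000).astype(np.float32));C.append((cx,cy))
      print(n,thr,k.mean(0).round(),"c",round(cx,1),round(cy,1),"wh",round(w),round(h),"a",round(a,1))
    if len(C)==3:
      a,b=(C[0],C[1]) if n=="top" else (C[1],C[2]); print(" pan",np.mean([a,b],0).round(1),np.hypot(*np.subtract(a,b)).round(1))
E
```

```text
top 130 [175. 181.] c 491.8 357.4 wh 117 187 a 85.7
top 130 [212. 186.] c 476.2 215.9 wh 105 172 a 85.8
top 130 [249. 188.] c 478.5 74.4 wh 121 190 a 85.6
 pan [484.  286.7] 142.3
top 140 [175. 181.] c 492.5 357.5 wh 116 184 a 85.8
top 140 [249. 188.] c 471.8 72.8 wh 116 184 a 85.7
top 140 [329. 179.] c 516.8 -241.3 wh 183 117 a 6.2
 pan [482.1 215.2] 285.5
top 150 [175. 181.] c 492.7 358.0 wh 113 182 a 85.7
top 150 [249. 188.] c 471.8 73.4 wh 114 182 a 85.7
top 150 [329. 179.] c 517.2 -241.4 wh 181 114 a 6.1
 pan [482.2 215.7] 285.4
top 160 [175. 181.] c 492.6 358.0 wh 111 180 a 85.8
top 160 [249. 188.] c 472.1 73.0 wh 112 180 a 85.7
top 160 [329. 179.] c 517.2 -241.9 wh 179 112 a 6.1
 pan [482.4 215.5] 285.8
scene 130 [182. 235.] c 769.8 -137.4 wh 100 142 a 12.5
scene 130 [203. 188.] c 564.3 -192.8 wh 183 124 a 5.1
scene 130 [300. 206.] c 484.1 145.5 wh 259 200 a 85.1
 pan [524.2 -23.7] 347.7
scene 140 [182. 237.] c 779.3 -125.0 wh 71 120 a 10.5
scene 140 [202. 186.] c 561.7 -199.0 wh 173 111 a 6.3
scene 140 [280. 197.] c 474.1 82.9 wh 127 187 a 85.6
 pan [517.9 -58. ] 295.2
scene 150 [183. 237.] c 778.9 -125.3 wh 67 116 a 11.3
scene 150 [202. 187.] c 561.3 -199.3 wh 169 106 a 5.9
scene 150 [279. 196.] c 472.3 77.4 wh 114 179 a 85.7
 pan [516.8 -60.9] 290.6
scene 160 [182. 237.] c 779.1 -125.9 wh 65 111 a 11.3
scene 160 [202. 186.] c 561.6 -200.0 wh 163 102 a 6.2
scene 160 [279. 196.] c 472.4 77.4 wh 109 174 a 85.7
 pan [517.  -61.3] 291.4
```

>>> move_arm --targets '[{"tx":205,"ty":412,"tz":-110,"wz":-19.3,"hand":0},{"tx":205,"ty":412,"tz":-110,"wz":-19.3,"hand":0},{"tx":205,"ty":412,"tz":-110,"wz":-19.3,"hand":0},{"tx":205,"ty":412,"tz":-110,"wz":-19.3,"hand":0},{"tx":205,"ty":412,"tz":-110,"wz":-19.3,"hand":0},{"tx":205,"ty":412,"tz":-110,"wz":-19.3,"hand":0},{"tx":205,"ty":412,"tz":-110,"wz":-19.3,"hand":0},{"tx":205,"ty":412,"tz":-110,"wz":-19.3,"hand":0}]' --newtons 80

```text
validation failed for argument at $.ta...
```

>>> move_arm --targets '[{"tx":205,"ty":412,"tz":-110,"wx":0,"wy":0,"wz":-19.3,"hand":0},{"tx":205,"ty":412,"tz":-110,"wx":0,"wy":0,"wz":-19.3,"hand":0},{"tx":205,"ty":412,"tz":-110,"wx":0,"wy":0,"wz":-19.3,"hand":0},{"tx":205,"ty":412,"tz":-110,"wx":0,"wy":0,"wz":-19.3,"hand":0},{"tx":205,"ty":412,"tz":-110,"wx":0,"wy":0,"wz":-19.3,"hand":0},{"tx":205,"ty":412,"tz":-110,"wx":0,"wy":0,"wz":-19.3,"hand":0},{"tx":205,"ty":412,"tz":-110,"wx":0,"wy":0,"wz":-19.3,"hand":0},{"tx":205,"ty":412,"tz":-110,"wx":0,"wy":0,"wz":-19.3,"hand":0}]' --newtons 80

```text
clock: 0.77
ee_pos: [0.4567, -0.3622, 0.1532]
tcp_rot: [-3.141, 0.0, 0.108]
wrist_force: [1.0, 0.2, 0.3]
finger_gap: 1.0
gripper_force: 0.0
```

>>> move_arm --targets '[{"tx":60,"ty":120,"tz":-43,"wx":0,"wy":0,"wz":0,"hand":0},{"tx":60,"ty":120,"tz":-43,"wx":0,"wy":0,"wz":0,"hand":0},{"tx":60,"ty":120,"tz":-43,"wx":0,"wy":0,"wz":0,"hand":0},{"tx":60,"ty":120,"tz":-43,"wx":0,"wy":0,"wz":0,"hand":0},{"tx":60,"ty":120,"tz":-43,"wx":0,"wy":0,"wz":0,"hand":0},{"tx":60,"ty":120,"tz":-43,"wx":0,"wy":0,"wz":0,"hand":0}]'

```text
clock: 1.27
ee_pos: [0.5165, -0.2428, 0.1102]
tcp_rot: [-3.141, 0.001, 0.111]
wrist_force: [0.2, -0.3, -0.0]
finger_gap: 0.996
gripper_force: 0.0
```

>>> move_arm --targets '[{"tx":0.5,"ty":1,"tz":-25,"wx":0,"wy":0,"wz":0,"hand":0},{"tx":0.5,"ty":1,"tz":-50,"wx":0,"wy":0,"wz":0,"hand":0},{"tx":0.5,"ty":1,"tz":-65,"wx":0,"wy":0,"wz":0,"hand":0},{"tx":0.5,"ty":1,"tz":-71,"wx":0,"wy":0,"wz":0,"hand":0},{"tx":0.5,"ty":1,"tz":-71,"wx":0,"wy":0,"wz":0,"hand":100}]'

```text
clock: 1.68
ee_pos: [0.5152, -0.245, 0.0388]
tcp_rot: [-3.142, 0.003, 0.105]
wrist_force: [0.2, -0.8, 0.5]
finger_gap: 0.885
gripper_force: 0.0
```

```bash
python3 - <<'E'
from h import *
o=robot.observe();print(o["ee_pos"],o["tcp_rot"],o["wrist_force"],o["finger_gap"])
c=read_camera("scene");cv2.imwrite("pics/s1.png",cv2.resize(c["img"][130:240,130:270,::-1],(760,597),interpolation=cv2.INTER_CUBIC))
E
```

```text
[ 0.51516256 -0.24498982  0.03883522] [-3.14152832e+00  2.63826680e-03  1.04877240e-01] [ 0.24823961 -0.83586766  0.47064428] 0.884882143191122
```

View pics/s1.png

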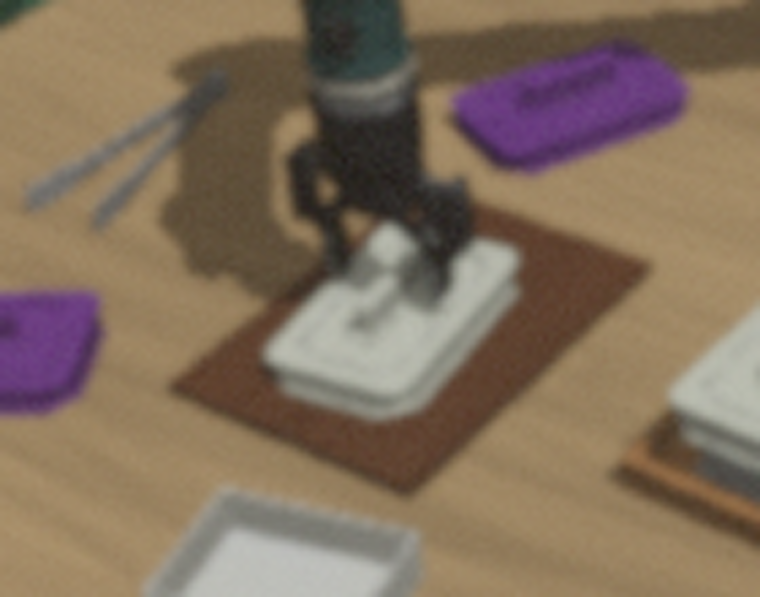

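The fingers straddle the rib at about (385,280) in the crop, and the lid is undisturbed. I'll nudge to centre and close.

>>> move_arm --targets '[{"tx":1.5,"ty":2.5,"tz":0,"wx":0,"wy":0,"wz":0,"hand":150},{"tx":1.5,"ty":2.5,"tz":0,"wx":0,"wy":0,"wz":0,"hand":255},{"tx":1.5,"ty":2.5,"tz":0,"wx":0,"wy":0,"wz":0,"hand":255},{"tx":1.5,"ty":2.5,"tz":0,"wx":0,"wy":0,"wz":0,"hand":255},{"tx":1.5,"ty":2.5,"tz":0,"wx":0,"wy":0,"wz":0,"hand":255},{"tx":1.5,"ty":2.5,"tz":0,"wx":0,"wy":0,"wz":0,"hand":255},{"tx":1.5,"ty":2.5,"tz":0,"wx":0,"wy":0,"wz":0,"hand":255},{"tx":1.5,"ty":2.5,"tz":0,"wx":0,"wy":0,"wz":0,"hand":255}]' --newtons 80

```text
clock: 2.4
ee_pos: [0.519, -0.241, 0.0407]
tcp_rot: [3.141, -0.001, 0.108]
wrist_force: [-0.6, 0.9, 5.9]
finger_gap: 0.147
gripper_force: 79.6
```

>>> move_arm --targets '[{"tx":0,"ty":0,"tz":15,"wx":0,"wy":0,"wz":0,"hand":255},{"tx":0,"ty":0,"tz":50,"wx":0,"wy":0,"wz":0,"hand":255},{"tx":0,"ty":0,"tz":90,"wx":0,"wy":0,"wz":0,"hand":255},{"tx":0,"ty":0,"tz":120,"wx":0,"wy":0,"wz":0,"hand":255},{"tx":0,"ty":0,"tz":120,"wx":0,"wy":0,"wz":0,"hand":255},{"tx":0,"ty":0,"tz":120,"wx":0,"wy":0,"wz":0,"hand":255}]' --newtons 100

```text
clock: 2.9
ee_pos: [0.5194, -0.241, 0.1615]
tcp_rot: [3.14, -0.004, 0.108]
wrist_force: [-0.2, -0.1, -1.3]
finger_gap: 0.14
gripper_force: 98.8
```

>>> move_arm --targets '[{"tx":-3,"ty":40,"tz":0,"wx":0,"wy":0,"wz":-1.3,"hand":255},{"tx":-6,"ty":78,"tz":0,"wx":0,"wy":0,"wz":-2.6,"hand":255},{"tx":-9,"ty":116,"tz":0,"wx":0,"wy":0,"wz":-3.9,"hand":255},{"tx":-12,"ty":154,"tz":0,"wx":0,"wy":0,"wz":-5.2,"hand":255},{"tx":-15,"ty":192,"tz":0,"wx":0,"wy":0,"wz":-6.5,"hand":255},{"tx":-18,"ty":230,"tz":0,"wx":0,"wy":0,"wz":-7.8,"hand":255},{"tx":-21,"ty":268,"tz":0,"wx":0,"wy":0,"wz":-9,"hand":255},{"tx":-24,"ty":306,"tz":0,"wx":0,"wy":0,"wz":-10.3,"hand":255}]'

```text
clock: 3.57
ee_pos: [0.4922, 0.0668, 0.158]
tcp_rot: [3.14, 0.004, -0.073]
wrist_force: [0.4, -0.4, -1.6]
finger_gap: 0.14
gripper_force: 98.8
```

>>> move_arm --targets '[{"tx":-3,"ty":38,"tz":0,"wx":0,"wy":0,"wz":0,"hand":255},{"tx":-6,"ty":76,"tz":0,"wx":0,"wy":0,"wz":0,"hand":255},{"tx":-9,"ty":114,"tz":0,"wx":0,"wy":0,"wz":0,"hand":255},{"tx":-11,"ty":140,"tz":0,"wx":0,"wy":0,"wz":0,"hand":255},{"tx":-11,"ty":150,"tz":0,"wx":0,"wy":0,"wz":0,"hand":255},{"tx":-11,"ty":150,"tz":0,"wx":0,"wy":0,"wz":0,"hand":255},{"tx":-11,"ty":150,"tz":0,"wx":0,"wy":0,"wz":0,"hand":255}]'

```text
clock: 4.15
ee_pos: [0.4824, 0.214, 0.1586]
tcp_rot: [3.139, 0.002, -0.071]
wrist_force: [0.7, -0.5, -1.9]
finger_gap: 0.14
gripper_force: 98.8
```

```bash
python3 - <<'E'
from m import *
o=robot.observe();print(o["ee_pos"],o["tcp_rot"],o["wrist_force"],o["finger_gap"])
for n in("top","scene"):
  c=read_camera(n);np.save(n+"1.npy",c,allow_pickle=True)
  p=proj(c,o["ee_pos"]-[0,0,.0057]);x,y=int(p[0]),int(p[1]);print(n,p)
  cv2.imwrite(f"pics/{n}1.png",cv2.resize(c["img"][y-60:y+60,x-80:x+80,::-1],(640,480),interpolation=cv2.INTER_CUBIC))
E
```

```text
[0.48243275 0.2140427  0.158567  ] [ 3.13907204e+00  2.26907257e-03 -7.14334784e-02] [ 0.73337633 -0.51847481 -1.94074422] 0.13950871723014877
top [210.10776462 180.56001884]
scene [314.87480059 191.30130644]
```

View pics/top1.png

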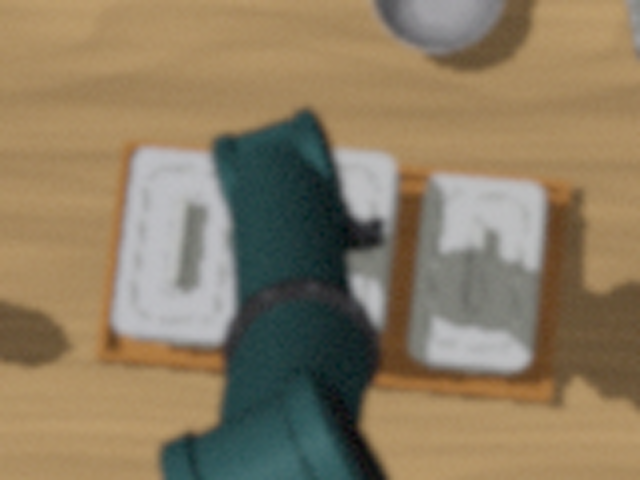

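View pics/scene1.png

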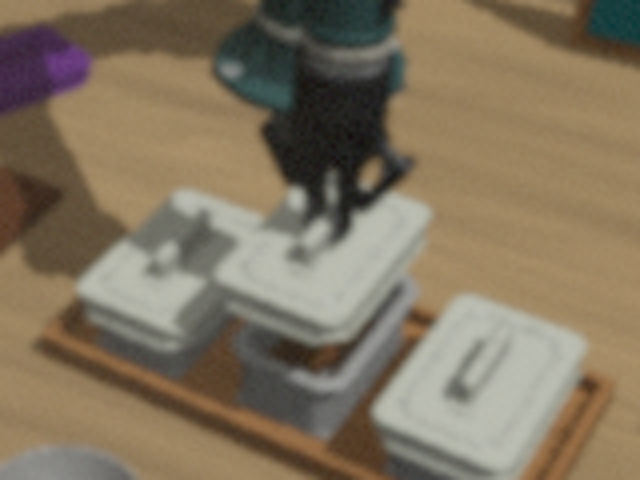

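The lid is level, held square over the open pan. In the top crop its far/right edges show around (398,155)-(385,330). I'll measure those edges against the pan estimate from the same camera.

```bash
cat > e.py <<'E'
from h import *
def cross(v,th):  # last sub-pixel position where v>=th falls
    i=np.where(v>=th)[0][-1]; return i+(v[i]-th)/(v[i]-v[i+1])
def edges(c,z,cols,rows,x1,y0,th=145,yaw=-.0724):
    g=c["img"].min(2).astype(float)
    R=[ray(c,(x1[0]+cross(g[r,x1[0]:x1[1]],th),r),z)[:2] for r in rows]
    T=[ray(c,(k,y0[1]-1-cross(g[y0[0]:y0[1],k][::-1],th)),z)[:2] for k in cols]
    ux=np.array([np.cos(yaw),np.sin(yaw)]);uy=np.array([-ux[1],ux[0]]);R=np.array(R)*1e3;T=np.array(T)*1e3
    ang=np.degrees(np.arctan(np.polyfit(R@ux,R@uy,1)[0]))
    return np.median(T@ux)-91.5,np.median(R@uy)+57.5,ang,np.std(R@uy),np.std(T@ux)
E
python3 - <<'E'
from e import *
yaw=-.0724;M=np.array([[np.cos(yaw),np.sin(yaw)],[-np.sin(yaw),np.cos(yaw)]])
c=np.load("top1.npy",allow_pickle=True).item();o=robot.observe()
for th in (120,135,150):print("held",np.round(edges(c,o["ee_pos"][2]-.0057,range(216,225),range(166,173),(222,236),(150,166),th),2))
print("tcp",M@o["ee_pos"][:2]*1e3)
c=np.load("top0.npy",allow_pickle=True).item()
for th in (120,135,150):
  print("a",np.round(edges(c,.078,range(166,186),range(168,192),(180,200),(150,172),th),2),"b",np.round(edges(c,.078,range(240,260),range(172,200),(255,275),(155,180),th),2))
print("pan",M@[482.2,215.4])
E
```

```text
held [ 4.6862e+02  2.4255e+02 -7.0000e-02  9.0000e-02  2.2000e-01]
held [ 4.6673e+02  2.4390e+02 -4.0000e-02  6.0000e-02  9.0000e-02]
held [ 4.6500e+02  2.4551e+02 -1.0600e+00  1.7000e-01  1.4000e-01]
tcp [466.39371037 246.66407049]Traceback (most recent call last):
  File "<stdin>", line 8, in <module>
  File "e.py", line 6, in edges
    R=[ray(c,(x1[0]+cross(g[r,x1[0]:x1[1]],th),r),z)[:2] for r in rows]
                    ~~~~~^^^^^^^^^^^^^^^^^^^^^
  File "e.py", line 3, in cross
    i=np.where(v>=th)[0][-1]; return i+(v[i]-th)/(v[i]-v[i+1])
                                                       ~^^^^^
IndexError: index 20 is out of bounds for axis 0 with size 20
```

```bash
python3 - <<'E'
from e import *
c=np.load("top0.npy",allow_pickle=True).item()
for th in (120,135,150):
  print("a",np.round(edges(c,.078,range(168,184),range(170,190),(180,197),(150,172),th),2),"b",np.round(edges(c,.078,range(242,258),range(176,198),(255,275),(155,180),th),2))
  print("lid",np.round(edges(c,.035,range(322,332),range(170,192),(335,352),(148,170),th,yaw=.1075),2))
a=.1075;print(np.array([[np.cos(a),np.sin(a)],[-np.sin(a),np.cos(a)]])@[519.2,-241])
E
```

```text
a [4.681e+02 3.898e+02 2.000e-02 1.500e-01 2.000e-01] b [ 4.6793e+02  1.0459e+02 -1.7000e-01  1.9000e-01  1.3000e-01]
lid [ 4.8967e+02 -2.9806e+02 -1.6000e-01  3.4000e-01  2.8000e-01]
a [ 4.6655e+02  3.9143e+02 -5.0000e-02  2.0000e-01  1.8000e-01] b [ 4.6635e+02  1.0583e+02 -1.9000e-01  1.9000e-01  1.4000e-01]
lid [ 4.8842e+02 -2.9679e+02 -1.3000e-01  3.4000e-01  3.1000e-01]
a [ 4.650e+02  3.932e+02 -6.000e-02  1.900e-01  2.200e-01] b [ 4.6469e+02  1.0741e+02 -6.0000e-02  1.8000e-01  1.8000e-01]
lid [ 4.8692e+02 -2.9519e+02 -4.0000e-02  3.2000e-01  4.5000e-01]
[ 490.34525555 -295.3153744 ]
```

>>> move_arm --targets '[{"tx":0,"ty":4,"tz":-10,"wx":0,"wy":0,"wz":-0.1,"hand":255},{"tx":0,"ty":4,"tz":-30,"wx":0,"wy":0,"wz":-0.1,"hand":255},{"tx":0,"ty":4,"tz":-46,"wx":0,"wy":0,"wz":-0.1,"hand":255},{"tx":0,"ty":4,"tz":-50,"wx":0,"wy":0,"wz":-0.1,"hand":255},{"tx":0,"ty":4,"tz":-50,"wx":0,"wy":0,"wz":-0.1,"hand":255},{"tx":0,"ty":4,"tz":-50,"wx":0,"wy":0,"wz":-0.1,"hand":255}]' --newtons 120

```text
clock: 4.75
ee_pos: [0.4836, 0.2184, 0.1097]
tcp_rot: [3.141, 0.0, -0.075]
wrist_force: [0.9, -1.0, -1.3]
finger_gap: 0.13
gripper_force: 120.7
```

```bash
python3 - <<'E'
from e import *
yaw=-.0724;M=np.array([[np.cos(yaw),np.sin(yaw)],[-np.sin(yaw),np.cos(yaw)]])
o=robot.observe();print("tcp",M@o["ee_pos"][:2]*1e3,o["ee_pos"])
c=read_camera("top");np.save("top2.npy",c,allow_pickle=True)
for th in (120,135,150):
  try: print("held",np.round(edges(c,o["ee_pos"][2]-.0057,range(216,225),range(168,174),(222,236),(152,168),th),2))
  except Exception as e: print(e)
c=read_camera("scene");p=proj(c,o["ee_pos"]);x,y=int(p[0]),int(p[1])
cv2.imwrite("pics/s2.png",cv2.resize(c["img"][y-40:y+56,x-64:x+64,::-1],(800,600),interpolation=cv2.INTER_CUBIC))
E
```

```text
tcp [466.52787555 252.79240391] [0.48359188 0.21838304 0.1096974 ]
index 14 is out of bounds for axis 0 with size 14
held [4.6750e+02 2.4811e+02 8.0000e-02 1.4000e-01 1.4000e-01]
held [ 4.6587e+02  2.4968e+02 -8.8000e-01  1.1000e-01  2.0000e-01]
```

View pics/s2.png

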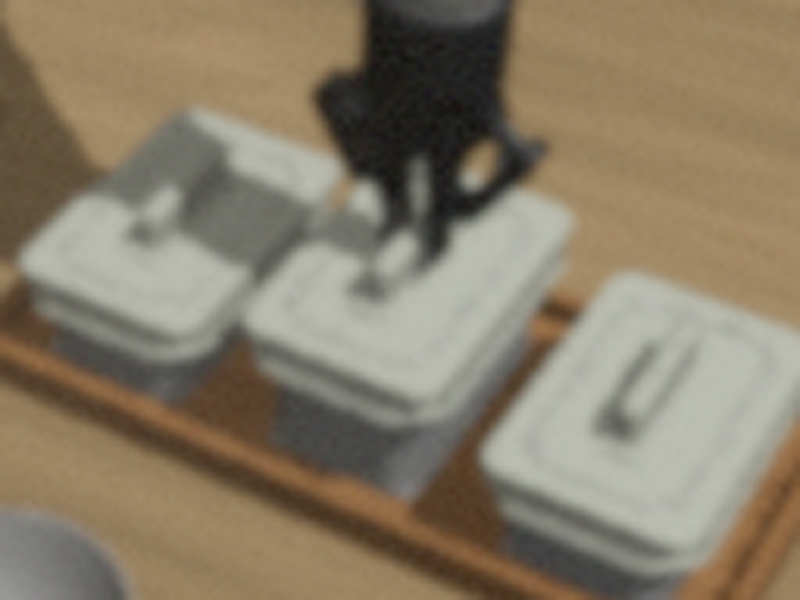

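The lid hangs level just above the rim of the middle pan, centred within about 1 mm in x and 0.5 mm in y. I'll lower it onto the rim.

>>> move_arm --targets '[{"tx":-0.8,"ty":0,"tz":-4,"wx":0,"wy":0,"wz":0.1,"hand":255},{"tx":-0.8,"ty":0,"tz":-8,"wx":0,"wy":0,"wz":0.1,"hand":255},{"tx":-0.8,"ty":0,"tz":-12,"wx":0,"wy":0,"wz":0.1,"hand":255},{"tx":-0.8,"ty":0,"tz":-12,"wx":0,"wy":0,"wz":0.1,"hand":255},{"tx":-0.8,"ty":0,"tz":-12,"wx":0,"wy":0,"wz":0.1,"hand":255}]'

```text
clock: 5.27
ee_pos: [0.4809, 0.2191, 0.0973]
tcp_rot: [3.14, 0.003, -0.071]
wrist_force: [-2.3, 0.7, -0.7]
finger_gap: 0.133
gripper_force: 121.1
```

>>> move_arm --targets '[{"tx":0,"ty":0,"tz":-3,"wx":0,"wy":0,"wz":0,"hand":255},{"tx":0,"ty":0,"tz":-6,"wx":0,"wy":0,"wz":0,"hand":255},{"tx":0,"ty":0,"tz":-8,"wx":0,"wy":0,"wz":0,"hand":255},{"tx":0,"ty":0,"tz":-8,"wx":0,"wy":0,"wz":0,"hand":255}]'

```text
clock: 5.6
ee_pos: [0.4797, 0.2186, 0.0895]
tcp_rot: [3.14, 0.006, -0.072]
wrist_force: [-5.3, 0.1, 4.5]
finger_gap: 0.134
gripper_force: 121.7
```

>>> move_arm --targets '[{"tx":-1.2,"ty":0,"tz":-2,"wx":0,"wy":0,"wz":0,"hand":255},{"tx":-1.2,"ty":0,"tz":-4,"wx":0,"wy":0,"wz":0,"hand":255},{"tx":-1.2,"ty":0,"tz":-6,"wx":0,"wy":0,"wz":0,"hand":255},{"tx":-1.2,"ty":0,"tz":-7,"wx":0,"wy":0,"wz":0,"hand":255},{"tx":-1.2,"ty":0,"tz":-7,"wx":0,"wy":0,"wz":0,"hand":255}]'

```text
clock: 6.02
ee_pos: [0.4793, 0.2187, 0.0835]
tcp_rot: [3.14, 0.004, -0.072]
wrist_force: [-8.5, -1.4, 12.5]
finger_gap: 0.137
gripper_force: 123.1
```

>>> move_arm --targets '[{"tx":-1,"ty":0,"tz":-2,"wx":0,"wy":0,"wz":0,"hand":255},{"tx":-1,"ty":0,"tz":-4,"wx":0,"wy":0,"wz":0,"hand":255},{"tx":-1,"ty":0,"tz":-4,"wx":0,"wy":0,"wz":0,"hand":255}]'

```text
clock: 6.27
ee_pos: [0.4793, 0.2187, 0.0834]
tcp_rot: [-3.141, 0.003, -0.072]
wrist_force: [-14.5, -3.8, 47.2]
finger_gap: 0.135
gripper_force: 128.1
```

>>> move_arm --targets '[{"tx":0,"ty":0,"tz":0,"wx":0,"wy":0,"wz":0,"hand":255},{"tx":0,"ty":0,"tz":0,"wx":0,"wy":0,"wz":0,"hand":255},{"tx":0,"ty":0,"tz":0,"wx":0,"wy":0,"wz":0,"hand":255},{"tx":0,"ty":0,"tz":0,"wx":0,"wy":0,"wz":0,"hand":255}]'

```text
clock: 6.6
ee_pos: [0.4793, 0.2187, 0.0834]
tcp_rot: [-3.141, 0.003, -0.072]
wrist_force: [-15.3, -4.5, 48.0]
finger_gap: 0.137
gripper_force: 128.1
```

```bash
python3 - <<'E'
from h import *
o=robot.observe();c=read_camera("scene");p=proj(c,o["ee_pos"]);x,y=int(p[0]),int(p[1])
cv2.imwrite("pics/s3.png",cv2.resize(c["img"][y-40:y+56,x-64:x+64,::-1],(800,600),interpolation=cv2.INTER_CUBIC))
E
```

```text
(no output)
```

View pics/s3.png

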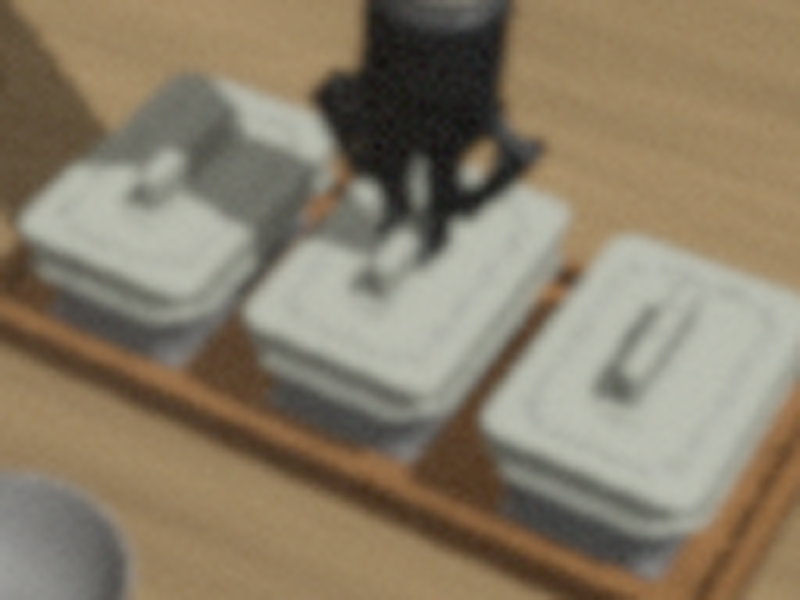

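The middle lid's near corner at (420,400) lies in line with its neighbours' (185,300) and (665,515), so all three sit at the same height and level. The push is steady at 48 N, so I'm handing in.

```bash
python3 -c "
from bench import robot
print(robot.finish_job())"
```

```text
the job is handed in; nothing more can be done
None
```

The lid is snapped home on the open middle pan and sits level with the two shut pans; I handed the job in with the gripper still on it, pressing down at about 48 N, and nothing else on the counter was touched.

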